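# Put the washed roller back into the glue spreader

## Task

The glue spreader's washed rubber roller waits at the foot of its loading rails. Without gripping or lifting it, push it slowly up the rails with the fingertips, staying behind it so that it never runs back down, until both its bearings have dropped into the saddles at the top against their stops. Then tip the hinged keeper bar over towards the rails and down, until it lies fully closed over the seated bearings, and leave the other things on the table where they are.

Things in the scene. Friction and masses are not known exactly. Their poses are not given: they have to be found in the camera images.
- spreader: Bench glue spreader, green and grey, fixed, 450 by 210 mm, plus a grey gear motor (110 mm high) on its -y side, out to 182 mm. Origin on the table top straight below the seated roller's axis; x points up the loading rails, along the push; y along the roller; z up. Level board support at x = 58 to 163 mm, z = 122 mm. Only the keeper stands higher than 135 mm.
- rail_foot (a point): Midway between the two steel rails at the top of their level foot, where the slope begins: x = -203, z = 51 mm from the spreader's origin; its axes. The rails are 20 mm wide, centred at y = +-82.5 mm, and carry the roller's bearings. From here the level foot runs 67 mm to -x, to a toe 7 mm high turned up at its end. Between the rails it is open down to z = 32 mm before x = -50 mm.
- lip (a point): Midway between the rails at the head of the slope, x = -12, z = 78 mm from the spreader's origin; the rails climb evenly (8 degrees) from rail_foot to here. It is the lip of the saddles: open pockets 4 mm deeper than the lip, each with a steel horn behind it (34 mm on, up to z = 116 mm) that is the stop.
- roller: Loose roller, 0.5 to 0.9 kg: black rubber sleeve 60 mm in diameter, 140 mm long, with a ball bearing (42 mm diameter, 14 mm wide) 82.5 mm from the middle at each end; 194 mm over all. Origin at its middle, on its axis; y along the roller. The bearings ride on the rails and turn freely on the shaft, so on the slope it runs back if let go. A push on the sleeve of 1 to 5 N moves it.
- seat (a point): Middle of the seated roller: on its axis when both bearings lie in the saddles, 95 mm above the spreader's origin; axes as the spreader's. (On the level foot of the rails the roller's axis is 72 mm above the table.)
- keeper (a joint): Angle of the steel keeper (rad): 0 = fully closed, lying over the bearings; 2.3 = leaning right back. It starts leaning back, away from the rails (1.95 to 2.3), and stands straight up near 1.8. Its stiff hinge holds it near upright; tipped well forward (below about 1.0) it sinks shut by itself or with a light push down. Pushing the bar takes 1 to 3 N.
- keeper_hinge (a point): Middle of the keeper's hinge axis (parallel to the spreader's y), 36 mm in +x and 124 mm above the spreader's origin.
- keeper_bar (a point): Middle of the keeper's round cross bar (12 mm thick, 165 mm long, parallel to the spreader's y), which joins the ends of its two arms (at y = +-82.5 mm), 88 mm from the hinge axis. Closed, it lies in front of the roller, 86 mm in -x from the hinge axis and 20 mm below it, 104 mm above the table; open it is the highest part, about 205 mm above the table.
- glue: White glue bottle, 62 mm wide, 170 mm tall, on the motor's side of the rails; bystander, to be left alone. Origin under its middle.
- tape: Roll of masking tape lying flat, 100 mm wide, 25 mm high, on the spreader's +y side; bystander.
- jar: Squat jar with a steel lid, 68 mm wide, 85 mm high, on the spreader's +y side; bystander.
- hammer: Hammer lying to the robot's right; bystander.
- mallet: Wooden mallet, head 120 mm wide and 85 mm high, lying to the robot's left; bystander.
- drill: Cordless drill lying on its side, 75 mm high, to the robot's right; bystander.

How it is judged:
By the outcome, as a careful person would: the job done as asked, in the order asked, and still so for the second after the job is handed in, with the robot touching nothing.
It also fails if it takes over 64 s, if anything falls off the work surface, if the arm or the gripper's body presses on something with over 40 N, if the wrist force passes 120 N, or if a joint passes its speed limit or range.

## Robot

A 6-joint arm with a two-finger parallel gripper is mounted at the origin on the work surface. World frame = base frame: x ahead of the robot, y to its left, z up, the work surface at z = 0. Lengths are in m, angles in rad, forces in N, time in s.
With the tool pointing down it reaches from about 0.25 to 0.775 m from the base axis. Payload 4 kg.
Tool frame: the origin (TCP) lies midway between the tips of the shut fingers; the grasp point (between the pads) lies 19 mm behind it; z points along the fingers, x is the direction in which the jaws open and shut, and the axes are right-handed (so a half turn about z gives the same grasp; the last joint's range is limited). The gripper opens to 94 mm and grips with 3 to 60 N. Pads are 16 mm wide; open, the fingers measure 119 mm over their backs; the gripper's body (75 mm by 177 mm) begins 78 mm behind the grasp point.
Start: joints at [-1.316, 0.087, 1.371, -0, 1.684, -0.103], TCP at [0.193, -0.515, 0.206] pointing down, gripper open.
Joint ranges: [-3.1, 3.1], [-0.76, 2.03], [0.27, 2.55], [-1.08, 4.22], [0.17, 2.65], [-2.57, 2.57]. Speed limits (rad/s): [2.79, 2.79, 3.14, 3.14, 3.14, 3.14].

## Interface

Orientations are given as [roll, pitch, yaw] about the fixed x, y, z axes, in that order (R = Rz(yaw) Ry(pitch) Rx(roll)).
In Python, from bench import robot, eyes, close_job gives the robot as it stands.
- The arm moves only by the shell command python3 -m jog 'ROWS'. ROWS is JSON, a list of rows, each a list of 3 entries, a list of its own where there are three numbers: the turn, a rotation vector about the tool's x, y, z in degrees, then the shift along the tool's x, y, z in mm, then the closure, from -1 (fully open) to 1 (shut). In form: [[[wx, wy, wz], [x, y, z], claw], ...]. A call has 1 to 5 rows; each row is the pose to reach, as a shift and turn from the pose commanded when the call began, along the tool's axes at that moment; what a row does not reach only later rows make up. A row lasts 1/10 s, in which the tool goes at most 50 mm and 8.59 degrees, less where a joint would pass 70% of its speed; a pose out of reach is approached as far as the arm can. A call with a gripper value outside its range is refused whole. The fingers move at their own pace and stop on an object; the grip force is fixed at half the most. Time passes only in rows, so rows that repeat a pose let the fingers close. It gives the time, the measured TCP pose, the force and the opening at its end, in the units of the state.
- robot.get_obs(): the state, without advancing time (a new reading comes with each control period).
- eyes.snapshot(name): name is "side" or "top" or "wrist"; returns (picture, depth): 420x560x3 uint8, red, green, blue; 420x560 float32, m along the optical axis (not along the pixel's ray), 0 where there is no reading.
- eyes.camera_params(name): a dict with "mtx" (3x3 intrinsics, pixels), "world_to_cam" (4x4, takes a point from world to camera coordinates). Camera axes: x right, y up, looking along -z (the intrinsics and any distortion apply to the point x, -y, -z); pixel columns grow to the right and rows downward; lengths in m; the calibration is good to about 2 mm. The wrist camera is an equidistant fisheye: a pixel r from the principal point sees the ray r / f radians off the axis. A picture is of the moment at which its call begins: read the wrist's pose just before it. camera_params takes no time and is no camera call; for the wrist camera it gives the pose at the moment of the call.
- close_job(): hands the job in, once; it reports no verdict.
The state is a dict: "time": time; "joint_positions": joint angles; "qvel": joint speeds; "joint_torque": joint torques, N m; "tool_pos": TCP position; "ee_rot": TCP orientation; "wrist_force": force on the tool from outside, world axes, zero at the start; "wrist_torque": the same for the moment, N m; "width": finger opening in m.
Only numpy, scipy, OpenCV 4.12 (cv2) and the standard library are available. Lean on these libraries where they do the work, as an engineer would, in place of code of your own. Each camera call takes 0.05 s, during which the arm holds its last target. There are 200 camera calls.

## Working session

There is one attempt and no reset: what is moved stays moved. The work goes in short steps, Python scripts to look and compute and a shell command to move; the robot and the scene stay as the last step left them, time stands still between calls to the robot, and variables do not carry over. Pictures are saved under pics/ and viewed, about 8 in all and at most 12, crops included, and the job is handed in when it is done.

```bash
ls; mkdir -p pics; cat > h.py <<'E'
import numpy as np, cv2
from bench import robot, eyes
def snap(n,f):
    P=eyes.camera_params(n); im,d=eyes.snapshot(n)
    cv2.imwrite('pics/'+f+'.png',im[:,:,::-1]); np.savez('pics/'+f+'.npz',im=im,d=d,K=P['mtx'],T=P['world_to_cam'])
    return im,d,P
def cloud(d,K,T):
    v,u=np.mgrid[:d.shape[0],:d.shape[1]]
    x=(u-K[0,2])/K[0,0]*d; y=(v-K[1,2])/K[1,1]*d
    p=np.stack([x,-y,-d,np.ones_like(d)],-1)
    return (p@np.linalg.inv(T).T)[...,:3]
def load(f):
    z=np.load('pics/'+f+'.npz'); return z['im'],z['d'],z['K'],z['T']
E
python3 - <<'E'
from h import *
P=[snap('top','t1'),snap('side','s1')]
for p in P: print({k:(np.round(v,3).tolist() if hasattr(v,'shape') else v) for k,v in p[2].items()})
cv2.imwrite('pics/both.png',cv2.resize(np.vstack([P[0][0],P[1][0]])[:,:,::-1],None,fx=.7,fy=.7))
o=robot.get_obs();print(o)
E
```

```text
pics
{'mtx': [[436.738, 0.0, 278.115], [0.0, 436.738, 209.724], [0.0, 0.0, 1.0]], 'world_to_cam': [[0.022, -1.0, 0.019, -0.008], [0.99, 0.025, 0.136, -0.615], [-0.137, 0.015, 0.99, -1.425], [0.0, 0.0, 0.0, 1.0]]}
{'mtx': [[436.261, 0.0, 287.709], [0.0, 436.261, 208.001], [0.0, 0.0, 1.0]], 'world_to_cam': [[-0.841, -0.541, 0.003, 0.507], [0.333, -0.513, 0.791, -0.278], [-0.427, 0.667, 0.611, -0.985], [0.0, 0.0, 0.0, 1.0]]}
{'time': 0.1, 'joint_positions': array([-1.31610766e+00,  8.78756866e-02,  1.37208436e+00,  8.52923019e-07,
        1.68361493e+00, -1.03086779e-01]), 'qvel': array([-0.000622  , -0.00314032, -0.00251902, -0.00014297, -0.00086405,
        0.00055622]), 'joint_torque': array([ 2.99439300e-03, -3.41248548e+01, -3.03303516e+01,  7.20211607e-02,
        3.03541089e-02, -8.94115306e-05]), 'tool_pos': array([ 0.19248258, -0.51469005,  0.20443371]), 'ee_rot': array([-3.14138782e+00,  1.97171198e-03, -1.21302059e+00]), 'wrist_force': array([ 0.36437596,  0.16579422, -0.11424647]), 'wrist_torque': array([0.03365745, 0.01474026, 0.0202439 ]), 'width': 0.0937429603100678}
```

View pics/t1.png

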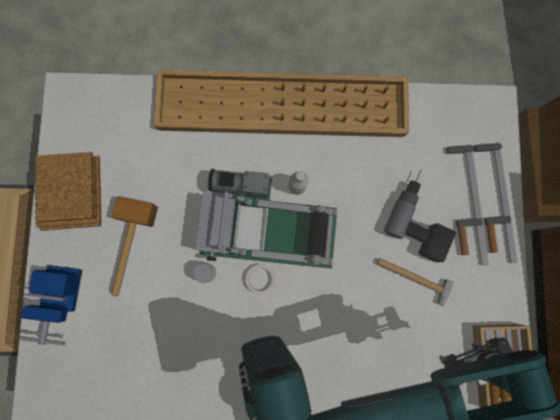

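View pics/s1.png

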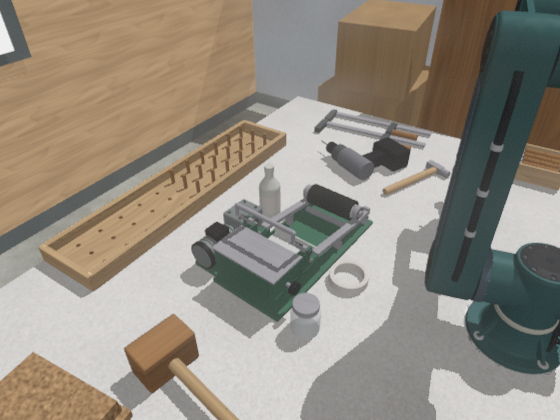

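The top view shows the spreader centred near pixel (265,230) with its x axis towards image left (world +y). The roller is at (317,232), the glue at (299,182), the tape at (257,278) and the jar at (204,271). The keeper and rear are around (215,222). In the side view the roller is at (332,200) and the keeper bar is near (275,225).

```bash
python3 - <<'E'
from h import *
im,d,K,T=load('t1'); c=cloud(d,K,T); 
print('table z', np.median(c[300:320,130:150,2]))
# rectified orthographic height map 1 mm/pix from top depth: region x .35..75, y -.25...35
hsv=cv2.cvtColor(im,cv2.COLOR_RGB2HSV)
reg=np.zeros(d.shape,bool); reg[170:290,185:350]=1
dark=(im.max(2)<60)&reg&(c[...,2]>.06)
n,l,st,ce=cv2.connectedComponentsWithStats(dark.astype(np.uint8))
for i in range(1,n):
    if st[i,4]>60:
        p=c[l==i]; m=p.mean(0); r=cv2.minAreaRect((p[:,:2]*1000).astype(np.float32)); print(st[i],m.round(4),p[:,2].max().round(4),r)
green=(hsv[...,0]>50)&(hsv[...,0]<90)&(hsv[...,1]>80)&reg
p=c[green]; print('green z',np.percentile(p[:,2],[1,10,50,90,99]).round(3), cv2.minAreaRect((p[:,:2]*1000).astype(np.float32)))
for nm in('t1','s1'):
    im2,*_=load(nm); cr=im2[165:295,185:345] if nm=='t1' else im2[160:320,180:400]
    cv2.imwrite('pics/c_'+nm+'.png',cv2.resize(cr[:,:,::-1],None,fx=4.5 if nm=='t1' else 3.5,fy=4.5 if nm=='t1' else 3.5,interpolation=cv2.INTER_CUBIC))
h=c[...,2]
for v in range(185,275,5): print(v,[int(1000*x) for x in h[v,190:345:5]])
E
```

```text
table z 0.0003104134584951401
[208 170   6  21  71] [0.7005 0.2318 0.0859] 0.0999 ((704.28759765625, 231.936767578125), (14.526138305664062, 63.484317779541016), 88.89352416992188)
[218 172  17  15 209] [0.7018 0.1784 0.1124] 1.4953 ((568.8965454101562, 124.37213134765625), (357.371337890625, 60.27598571777344), 22.12970542907715)
[307 211  21  45 736] [ 0.5339 -0.1202  0.098 ] 1.4953 ((486.8111572265625, -89.42404174804688), (112.64818572998047, 253.6276092529297), 55.24633026123047)
green z [0.004 0.008 0.012 0.017 0.129] ((540.1131591796875, 21.672225952148438), (426.90447998046875, 248.2152862548828), 77.72465515136719)
185 [-2, 0, 0, -2, 80, 84, 83, 101, 108, 86, 91, 116, 110, 103, 112, 109, 11, 6, 0, 1, 82, 116, 123, 108, 5, 0, -5, -2, 1, 0, 0]
190 [1, -1, 5, 3, 58, 7, 68, 67, 66, 66, 69, 112, 107, 108, 110, 112, 7, -4, -2, 4, 13, 74, 78, 2, 4, 1, 5, 0, 0, 1, -2]
195 [2, 1495, -3, 118, 121, 120, 117, 207, 168, 158, 116, 130, 77, 83, 59, 74, 14, -5, -3, -1, -2, 8, -1, -1, 1, 1, 4, -5, -5, 0, 2]
200 [-1, -2, -3, 125, 124, 122, 122, 207, 122, 120, 131, 116, 76, 75, 73, 73, 11, -2,
[... 1154 characters left out ...]
9, 14, 68, 33, 36, 45, 42, 40, 6, 15, 9, 10, 19, 12, 9, 14, 10, 88, 99, 100, 89, 29, -1, 1]
250 [0, -1, 111, 124, 117, 122, 125, 169, 151, 129, 117, 75, 71, 78, 40, 7, 12, 10, 12, 9, 13, 14, 6, 12, 87, 98, 98, 80, 9, -4, -3]
255 [-1, 0, -1, 1, 11, 11, 12, 11, 7, 130, 8, 67, 72, 78, 75, 65, 71, 68, 65, 62, 59, 60, 60, 10, 32, 93, 97, 85, 9, -3, 0]
260 [6, 1, 0, 1, 95, 87, 2, -2, 4, 2, 2, 3, 0, 10, 19, 13, 11, 13, 11, 46, 13, 56, 56, 54, 85, 91, 87, 50, 48, 0, -4]
265 [0, 1, 83, 84, 59, 0, 1, -1, 0, -1, 0, -1, -1, 22, 25, 30, -1, 4, -2, -2, -3, -3, 1, 15, 11, 12, 15, 17, 10, 1, 0]
270 [0, 88, 89, 86, 88, 31, 3, -5, 2, 2, 4, 1495, 27, -5, 1, -1, 27, 0, 1, -2, -4, 4, 3, 6, 3, -2, 2, 7, 0, -2, 1]
```

View pics/c_t1.png

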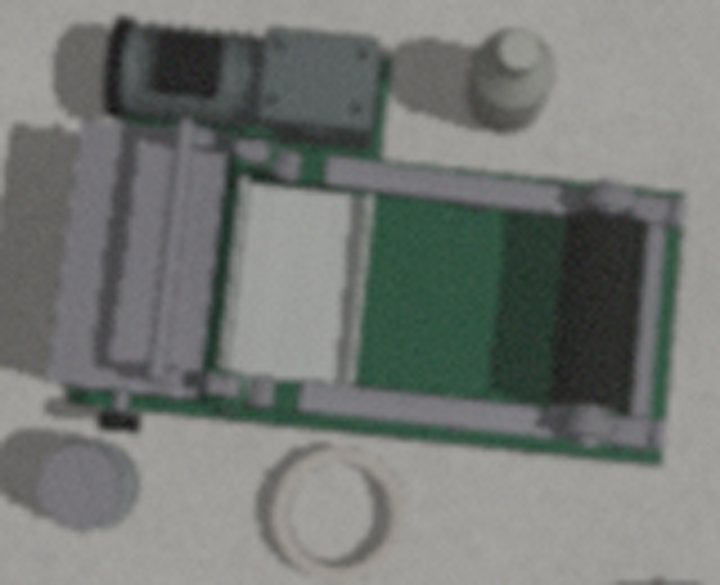

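View pics/c_s1.png

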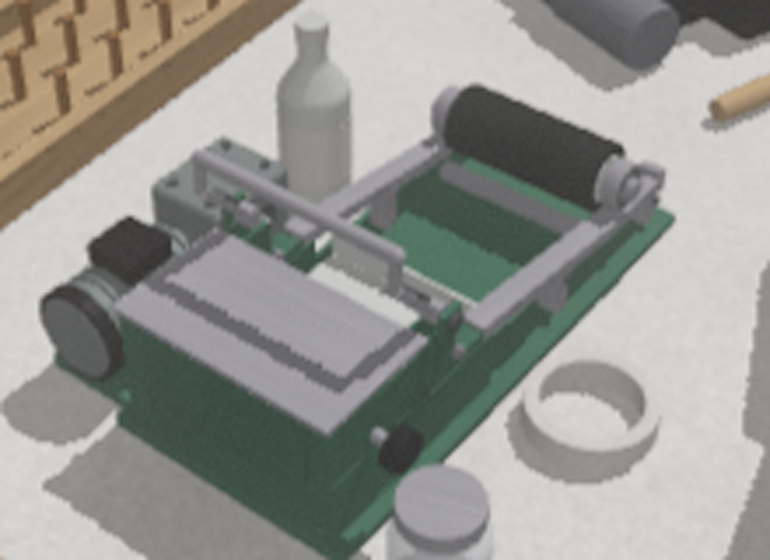

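```bash
cat >> h.py <<'E'
def cast(uv,z,K,T):
    uv=np.atleast_2d(uv).astype(float); M=np.linalg.inv(T)
    r=np.c_[(uv[:,0]-K[0,2])/K[0,0],-(uv[:,1]-K[1,2])/K[1,1],-np.ones(len(uv))]@M[:3,:3].T; o=M[:3,3]
    return o+r*((z-o[2])/r[:,2])[:,None]
E
python3 - <<'E'
from h import *
im,d,K,T=load('t1'); c=cloud(d,K,T)
k=lambda a:np.array(a,float)/4.5+[185-.4,165-.4]
lo=cast(k([[305,385],[305,409],[545,407],[545,431],[660,430]]),.065,K,T)
# heights: x -15..: z 78 at lip -> 51 at foot
A=cast(k([[303,397]]),.077,K,T)[0]; B=cast(k([[545,419]]),.052,K,T)[0]
C=cast(k([[328,171]]),.077,K,T)[0]; D=cast(k([[560,196]]),.052,K,T)[0]
print(A,B,C,D)
y1=np.arctan2(*(A-B)[1::-1]);y2=np.arctan2(*(C-D)[1::-1]);print('yaw',np.degrees([y1,y2]))
yaw=(y1+y2)/2; ex=np.array([np.cos(yaw),np.sin(yaw)]); ey=np.array([-ex[1],ex[0]])
print('rail y',[(q[:2]@ey).round(4) for q in(A,B,C,D)],'lip x', A[:2]@ex,C[:2]@ex)
reg=np.zeros(d.shape,bool); reg[170:290,185:350]=1
z=c[...,2]
def ext(m,name):
    p=c[m&reg]; u=p[:,:2]@ex; v=p[:,:2]@ey
    print(name,m.sum(),'x',np.percentile(u,[0,2,50,98,100]).round(4),'y',np.percentile(v,[0,2,50,98,100]).round(4),'z',np.median(p[:,2]).round(4))
f=lambda q:q
ymid=(A[:2]@ey+B[:2]@ey+C[:2]@ey+D[:2]@ey)/4; Y=c[...,:2]@ey-ymid; X=c[...,:2]@ex; print('ymid',ymid)
ext((z>.108)&(z<.135)&(abs(Y)<.1)&reg,'support')
ext((z>.19)&(z<.22)&(abs(Y)<.1)&reg,'bar')
ext((z>.07)&(z<.11)&(abs(Y)<.06)&(X<-.05)&reg&(im.max(2)<75),'roller')
ext((z>.08)&(z<.098)&(abs(Y)>.074)&(abs(Y)<.092)&(X<-.02)&reg,'bearings')
ext((z>.004)&(z<.13)&(abs(Y)<.1)&reg,'base')
m=(z>.07)&(z<.11)&(abs(Y)<.06)&(X<-.05)&reg&(im.max(2)<75)
p=c[m]; vx=cv2.fitLine(p[:,:2].astype(np.float32),cv2.DIST_HUBER,0,.01,.01).ravel(); print('roller axis deg',np.degrees(np.arctan2(vx[1],vx[0])))
p=c[m]; t=p[(p[:,2]>.097)]; print('top',(t[:,:2]@ex).mean(),(t[:,:2]@ey).mean())
# x-profile of support & toe: median z per 4 mm
for nm,mm in (('mid',abs(Y+.0)<.05),('rails',(abs(abs(Y)-.0825)<.007))):
    print(nm,[(int(b*1000),int(1000*np.median(z[mm&reg&(X>=b)&(X<b+.006)]))) for b in np.arange(-.22,.28,.006) if (mm&reg&(X>=b)&(X<b+.006)).sum()>2])
E
```

```text
[0.46777879 0.08854037 0.077     ] [ 0.45678776 -0.08764783  0.052     ] [0.6323334 0.0753428 0.077    ] [ 0.62174371 -0.09653059  0.052     ]
yaw [86.43038151 86.47427265]
rail y [np.float64(-0.4614), np.float64(-0.4613), np.float64(-0.6265), np.float64(-0.6265)] lip x 0.11731638622726802 0.11432658529284376
ymid -0.543931122750542
support 1804 x [-0.0928  0.1568  0.2426  0.2887  0.2929] y [-0.6431 -0.6382 -0.546  -0.4558 -0.4448] z 0.1222
bar 237 x [0.1991 0.2001 0.2062 0.2128 0.2138] y [-0.6343 -0.6302 -0.546  -0.4633 -0.4599] z 0.2064
roller 661 x [-0.1192 -0.1165 -0.0877 -0.0623 -0.0609] y [-0.6038 -0.602  -0.5438 -0.4865 -0.484 ] z 0.0975
bearings 104 x [-0.1109 -0.1075 -0.0904 -0.071  -0.0706] y [-0.6357 -0.6312 -0.4657 -0.4525 -0.4521] z 0.0895
base 8012 x [-0.2118 -0.1512  0.0719  0.2883  0.364 ] y [-0.6437 -0.634  -0.5415 -0.448  -0.444 ] z 0.0434
roller axis deg -4.529506
top -0.09088667734102374 -0.5432251120734821
mid [(-214, -3), (-208, 0), (-201, 0), (-195, 0), (-189, 0), (-183, 0), (-177, 0), (-171, 0), (-165, 0), (-159, 6), (-153, 12), (-147, 11), (-141, 32), (-135, 
[... 999 characters left out ...]
, 92), (-93, 93), (-87, 91), (-81, 88), (-75, 72), (-69, 51), (-63, 53), (-57, 55), (-51, 53), (-45, 54), (-39, 58), (-33, 58), (-27, 57), (-21, 59), (-15, 61), (-9, 59), (-3, 61), (2, 61), (8, 63), (14, 64), (20, 65), (26, 64), (32, 67), (38, 65), (44, 66), (50, 68), (56, 69), (62, 69), (68, 71), (74, 71), (80, 74), (86, 74), (92, 73), (98, 75), (104, 76), (110, 75), (116, 75), (122, 73), (128, 74), (134, 76), (140, 78), (146, 89), (152, 117), (158, 129), (164, 130), (170, 133), (176, 148), (182, 137), (188, 159), (194, 164), (200, 171), (206, 204), (212, 166), (218, 123), (224, 122), (230, 121), (236, 122), (242, 121), (248, 120), (254, 121), (260, 121), (266, 122), (272, 121), (278, 120)]
```

```bash
cat >> h.py <<'E'
from scipy.spatial.transform import Rotation as Ro
YAW=np.radians(86.45); S=Ro.from_euler('z',YAW); O=np.array([.5508,.0931,0])
def go(*xyz):
    "tool-frame shift (mm) and turn (deg) to spreader-frame point (mm), tool down, jaws along y"
    o=robot.get_obs(); R=Ro.from_euler('xyz',o['ee_rot'])
    t=O+S.apply(np.array(xyz)/1000); G=Ro.from_euler('xyz',[np.pi,0,YAW-np.pi/2])
    print('t',round(o['time'],2),'now spr mm',(S.inv().apply(o['tool_pos']-O)*1000).round(1),'F spr',S.inv().apply(o['wrist_force']).round(2),'w',round(o['width'],3))
    print('shift',(R.inv().apply(t-o['tool_pos'])*1000).round(1),'turn',(R.inv()*G).as_rotvec(degrees=True).round(1))
E
python3 -m jog '[[[0,0,-6],[-19,-43,0],-1],[[0,0,-13],[-38,-86,0],-1],[[0,0,-20],[-57,-130,0],-1],[[0,0,-26],[-76,-174,0],-1],[[0,0,-33],[-95,-217,0],-1]]'
python3 - <<'E'
from h import *
go(-278,0,160)
im,d,K,T=load('t1'); c=cloud(d,K,T)
for n,(u,v),z in(('glue top',(300,176),.17),('jar',(204,271),.085),('tape',(257,278),.025)):
    p=cast([[u,v]],z,K,T)[0]; print(n,(S.inv().apply(p-O)*1000).round())
E
```

```text
time: 0.6
tool_pos: [0.3635, -0.3485, 0.205]
ee_rot: [-3.141, 0.001, -0.633]
wrist_force: [0.4, -0.2, 1.3]
width: 0.0937
t 0.6 now spr mm [-452.3  159.6  205. ] F spr [-0.13 -0.45  1.26] w 0.094
shift [  40.1 -232.9   45. ] turn [ -0.    0.  -32.7]
glue top [-140. -163.  170.]
jar [137. 153.  85.]
tape [-32. 162.  25.]
```

```bash
python3 -m jog '[[[0,0,-7],[8,-46,9],-1],[[0,0,-14],[16,-93,18],-1],[[0,0,-20],[24,-139,27],-1],[[0,0,-27],[32,-186,36],-1],[[0,0,-32.7],[40,-233,45],-1]]'
python3 - <<'E'
from h import *
go(-278,0,160)
E
python3 -m jog '[[[0,0,0],[0,0,0],-1],[[0,0,0],[0,0,0],-1]]'
python3 - <<'E'
from h import *
go(-278,0,64)
E
```

```text
time: 1.1
tool_pos: [0.5342, -0.185, 0.1596]
ee_rot: [-3.142, 0.001, -0.062]
wrist_force: [0.8, -0.5, 0.3]
width: 0.0941
t 1.1 now spr mm [-278.6   -0.7  159.6] F spr [-0.49 -0.79  0.28] w 0.094
shift [-0.7 -0.6 -0.4] turn [-0.  0.  0.]
time: 1.3
tool_pos: [0.5332, -0.1858, 0.1594]
ee_rot: [-3.142, 0.002, -0.065]
wrist_force: [-0.6, 0.1, 0.6]
width: 0.094
t 1.3 now spr mm [-279.5    0.3  159.4] F spr [0.02 0.64 0.64] w 0.094
shift [ 0.5 -1.5 95.4] turn [-0.   0.1 -0.2]
```

```bash
python3 -m jog '[[[0,0,0],[0,0,25],-1],[[0,0,0],[0,0,50],-1],[[0,0,0],[0,0,70],-1],[[0,0,0],[0,0,85],-1],[[0,0,0],[0,0,96],-1]]'
python3 -m jog '[[[0,0,0],[0,-5,0],-1],[[0,0,0],[0,-10,0],-1],[[0,0,0],[0,-12,0],-1],[[0,0,0],[0,-12,0],-1]]'
python3 - <<'E'
from h import *
go(-258,0,64)
im,*_=snap('side','s2'); cv2.imwrite('pics/s2c.png',cv2.resize(im[60:300,180:440,::-1],None,fx=2.4,fy=2.4))
E
```

```text
time: 1.8
tool_pos: [0.5323, -0.1879, 0.0636]
ee_rot: [3.141, 0.001, -0.069]
wrist_force: [0.7, 1.1, 0.1]
width: 0.0939
time: 2.2
tool_pos: [0.535, -0.1745, 0.0658]
ee_rot: [3.141, -0.002, -0.066]
wrist_force: [0.5, 0.1, -0.6]
width: 0.0939
t 2.2 now spr mm [-268.1   -0.8   65.8] F spr [ 0.15 -0.48 -0.61] w 0.094
shift [ -0.8 -10.1   1.8] turn [ 0.  -0.1 -0.2]
```

View pics/s2c.png

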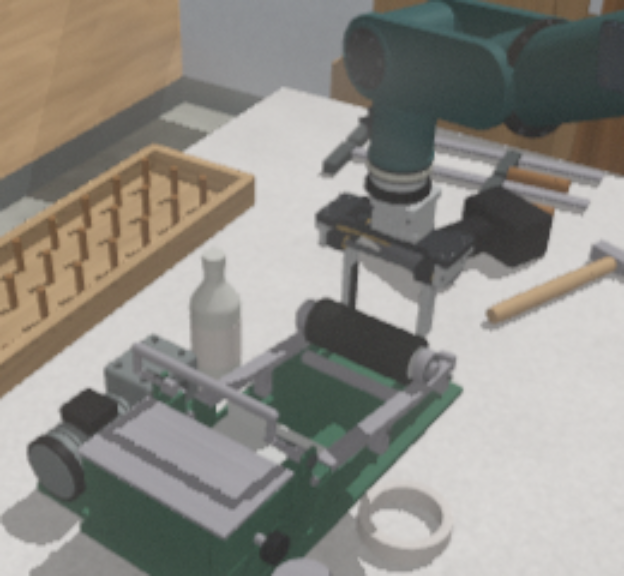

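```bash
python3 -m jog '[[[0,0,0],[0,-3,0],-1],[[0,0,0],[0,-5,0],-1],[[0,0,0],[0,-7,0],-1],[[0,0,0],[0,-9,0],-1],[[0,0,0],[0,-11,0],-1]]'
python3 -m jog '[[[0,0,0],[0,-2,0],-1],[[0,0,0],[0,-4,0],-1],[[0,0,0],[0,-6,0],-1],[[0,0,0],[0,-8,0],-1],[[0,0,0],[0,-10,0],-1]]'
python3 - <<'E'
from h import *
go(-241,0,64)
im,*_=snap('side','s3')
im,d,P=snap('top','t3')
c=cloud(d,P['mtx'],P['world_to_cam']); q=S.inv().apply(c.reshape(-1,3)-O).reshape(c.shape)*1000
m=(im.max(2)<75)&(q[...,2]>85)&(q[...,2]<115)&(abs(q[...,1])<66)&(q[...,0]>-265)&(q[...,0]<30)
p=q[m];print(m.sum(),np.percentile(p[:,0],[2,50,98]))
E
```

```text
time: 2.75
tool_pos: [0.5349, -0.1636, 0.0644]
ee_rot: [3.141, -0.0, -0.066]
wrist_force: [1.2, -0.2, 0.1]
width: 0.0943
time: 3.25
tool_pos: [0.5356, -0.1536, 0.0645]
ee_rot: [3.141, -0.0, -0.066]
wrist_force: [0.2, -0.4, -0.3]
width: 0.094
t 3.25 now spr mm [-2.472e+02 -1.000e-01  6.450e+01] F spr [-0.41 -0.19 -0.3 ] w 0.094
shift [-0.1 -6.2  0.5] turn [ 0.  -0.  -0.3]
330 [-220.39648877 -194.65895947 -181.55637618]
```

```bash
python3 -m jog '[[[0,0,0],[0,-3,0],-1],[[0,0,0],[0,-6,0],-1],[[0,0,0],[0,-9,0],-1],[[0,0,0],[0,-12,-1],-1],[[0,0,0],[0,-15,-1],-1]]'
python3 -m jog '[[[0,0,0],[0,-3,-0.4],-1],[[0,0,0],[0,-6,-0.8],-1],[[0,0,0],[0,-9,-1.2],-1],[[0,0,0],[0,-12,-1.7],-1],[[0,0,0],[0,-15,-2.1],-1]]'
python3 - <<'E'
from h import *
go(-200,0,69)
E
python3 -m jog '[[[0,0,0],[0,-3,-0.4],-1],[[0,0,0],[0,-6,-0.8],-1],[[0,0,0],[0,-9,-1.2],-1],[[0,0,0],[0,-12,-1.7],-1],[[0,0,0],[0,-15,-2.1],-1]]'
python3 -m jog '[[[0,0,0],[0,-3,-0.4],-1],[[0,0,0],[0,-6,-0.8],-1],[[0,0,0],[0,-9,-1.2],-1],[[0,0,0],[0,-12,-1.7],-1],[[0,0,0],[0,-15,-2.1],-1]]'
python3 - <<'E'
from h import *
go(-170,0,73)
im,d,P=snap('top','t4'); snap('side','s4')
c=cloud(d,P['mtx'],P['world_to_cam']); q=S.inv().apply(c.reshape(-1,3)-O).reshape(c.shape)*1000
for s in (-1,1):
  m=(im.max(2)<75)&(q[...,2]>80)&(q[...,2]<125)&(q[...,1]*s<66)&(q[...,1]*s>10)&(q[...,0]>-265)&(q[...,0]<30)
  p=q[m];print(s,m.sum(),np.percentile(p[:,0],[2,50,98]))
E
```

```text
time: 3.85
tool_pos: [0.5365, -0.1388, 0.0657]
ee_rot: [3.141, 0.0, -0.066]
wrist_force: [-1.2, -1.8, 0.9]
width: 0.094
time: 4.35
tool_pos: [0.5375, -0.1236, 0.0676]
ee_rot: [3.142, 0.0, -0.066]
wrist_force: [-0.9, -2.1, 0.6]
width: 0.0941
t 4.35 now spr mm [-2.171e+02 -1.000e-01  6.760e+01] F spr [-2.13  0.72  0.55] w 0.094
shift [ -0.2 -17.1  -1.4] turn [ 0.   0.  -0.2]
time: 4.85
tool_pos: [0.5385, -0.1086, 0.0697]
ee_rot: [3.142, 0.0, -0.066]
wrist_force: [-1.6, -0.5, 0.6]
width: 0.0941
time: 5.35
tool_pos: [0.5394, -0.0936, 0.0718]
ee_rot: [3.142, 0.0, -0.066]
wrist_force: [-0.8, -0.8, -0.5]
width: 0.0938
t 5.35 now spr mm [-187.1   -0.2   71.8] F spr [-0.85  0.76 -0.47] w 0.094
shift [ -0.3 -17.1  -1.2] turn [ 0.   0.  -0.2]
-1 117 [-142.71285578 -130.13830299 -120.17610942]
1 102 [-163.10860406 -129.63928812 -119.63166722]
```

```bash
python3 -m jog '[[[0,0,0],[0,-3,-0.4],-1],[[0,0,0],[0,-6,-0.8],-1],[[0,0,0],[0,-9,-1.2],-1],[[0,0,0],[0,-12,-1.7],-1],[[0,0,0],[0,-15,-2.1],-1]]'
python3 -m jog '[[[0,0,0],[0,-3,-0.4],-1],[[0,0,0],[0,-6,-0.8],-1],[[0,0,0],[0,-9,-1.2],-1],[[0,0,0],[0,-12,-1.7],-1],[[0,0,0],[0,-15,-2.1],-1]]'
python3 -m jog '[[[0,0,0],[0,-3,-0.4],-1],[[0,0,0],[0,-6,-0.8],-1],[[0,0,0],[0,-9,-1.2],-1],[[0,0,0],[0,-12,-1.7],-1],[[0,0,0],[0,-15,-2.1],-1]]'
python3 -m jog '[[[0,0,0],[0,-3,-0.4],-1],[[0,0,0],[0,-6,-0.8],-1],[[0,0,0],[0,-9,-1.2],-1],[[0,0,0],[0,-12,-1.7],-1],[[0,0,0],[0,-15,-2.1],-1]]'
python3 -m jog '[[[0,0,0],[0,-3,-0.4],-1],[[0,0,0],[0,-6,-0.8],-1],[[0,0,0],[0,-9,-1.2],-1],[[0,0,0],[0,-12,-1.7],-1],[[0,0,0],[0,-15,-2.1],-1]]'
python3 -m jog '[[[0,0,0],[0,-3,-0.4],-1],[[0,0,0],[0,-6,-0.8],-1],[[0,0,0],[0,-9,-1.2],-1],[[0,0,0],[0,-12,-1.7],-1],[[0,0,0],[0,-15,-2.1],-1]]'
python3 -m jog '[[[0,0,0],[0,-3,-0.4],-1],[[0,0,0],[0,-6,-0.8],-1],[[0,0,0],[0,-9,-1.2],-1],[[0,0,0],[0,-12,-1.7],-1],[[0,0,0],[0,-15,-2.1],-1]]'
cat >> h.py <<'E'
def roll(f):
    im,d,P=snap('top',f); snap('side','side_'+f)
    c=cloud(d,P['mtx'],P['world_to_cam']); q=S.inv().apply(c.reshape(-1,3)-O).reshape(c.shape)*1000
    for s in (-1,1):
        m=(im.max(2)<75)&(q[...,2]>80)&(q[...,2]<140)&(q[...,1]*s<66)&(q[...,1]*s>10)&(q[...,0]>-265)&(q[...,0]<45)
        p=q[m];print(s,m.sum(),np.percentile(p[:,0],[2,50,98]).round(1),'ztop',np.percentile(p[:,2],95).round(1))
E
python3 - <<'E'
from h import *
go(-50,0,88); roll('t5')
E
```

```text
time: 5.95
tool_pos: [0.5406, -0.0787, 0.074]
ee_rot: [3.141, -0.0, -0.066]
wrist_force: [-1.7, -1.5, 0.4]
width: 0.0937
time: 6.45
tool_pos: [0.5416, -0.0638, 0.0761]
ee_rot: [3.141, -0.0, -0.066]
wrist_force: [0.7, -2.0, -0.9]
width: 0.0939
time: 6.95
tool_pos: [0.5426, -0.0488, 0.0782]
ee_rot: [3.141, -0.0, -0.066]
wrist_force: [1.1, -1.1, 0.2]
width: 0.0942
time: 7.45
tool_pos: [0.5436, -0.0338, 0.0802]
ee_rot: [3.141, -0.0, -0.066]
wrist_force: [0.8, -0.6, 0.6]
width: 0.0938
time: 7.95
tool_pos: [0.5446, -0.0188, 0.0824]
ee_rot: [3.141, -0.0, -0.066]
wrist_force: [1.2, -2.0, 0.7]
width: 0.0939
time: 8.45
tool_pos: [0.5455, -0.0039, 0.0844]
ee_rot: [3.142, -0.0, -0.066]
wrist_force: [1.3, -2.0, -0.1]
width: 0.0942
time: 8.95
tool_pos: [0.5465, 0.0107, 0.0867]
ee_rot: [3.141, -0.0, -0.066]
wrist_force: [0.9, -3.3, 0.7]
width: 0.0937
t 8.95 now spr mm [-82.5  -0.9  86.7] F spr [-3.2  -1.07  0.73] w 0.094
shift [ -1.  -32.5  -1.3] turn [ 0.1 -0.  -0.2]Traceback (most recent call last):
  File "<stdin>", line 2, in <module>
  File "h.py", line 31, in roll
    p=q[m];print(s,m.sum(),np.percentile(p[:,0],[2,50,98]).round(1),'ztop',np.percentile(p[:,2],95).round(1))
                           ~~~~~~~~~~~~~^^^^^^^^^^^^^^^^^^
    return _quantile_unchecked(
        a, q, axis, out, overwrite_input, method, keepdims, weights)
    return _ureduce(a,
                    func=_quantile_ureduce_func,
    ...<5 lines>...
                    overwrite_input=overwrite_input,
                    method=method)
    r = func(a, **kwargs)
    result = _quantile(arr,
                       quantiles=q,
    ...<2 lines>...
                       out=out,
                       weights=wgt)
    slices_having_nans = np.isnan(arr[-1, ...])
                                  ~~~^^^^^^^^^
IndexError: index -1 is out of bounds for axis 0 with size 0
```

```bash
python3 - <<'E'
from h import *
im,*_=snap('side','s5'); cv2.imwrite('pics/s5c.png',cv2.resize(im[120:300,180:420,::-1],None,fx=2.8,fy=2.8))
E
```

```text
(no output)
```

View pics/s5c.png

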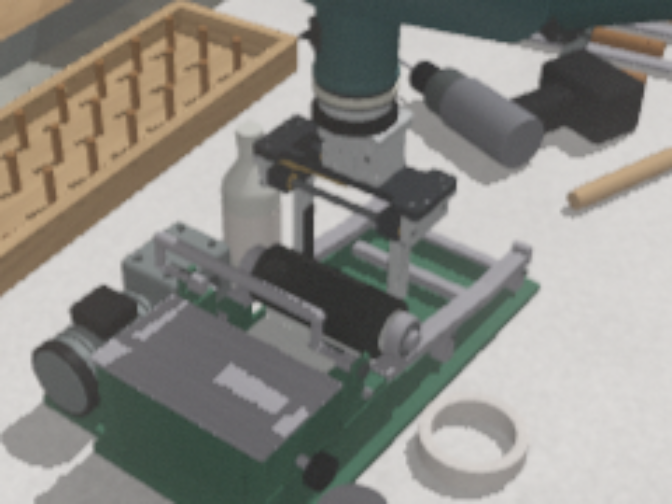

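```bash
python3 -m jog '[[[0,0,0],[0,-3,-0.4],-1],[[0,0,0],[0,-6,-0.8],-1],[[0,0,0],[0,-9,-1.2],-1],[[0,0,0],[0,-12,-1.7],-1],[[0,0,0],[0,-15,-2],-1]]'
python3 -m jog '[[[0,0,0],[0,-3,0],-1],[[0,0,0],[0,-6,0],-1],[[0,0,0],[0,-9,0],-1],[[0,0,0],[0,-12,0],-1],[[0,0,0],[0,-15,0],-1]]'
python3 -m jog '[[[0,0,0],[0,-2,0],-1],[[0,0,0],[0,-4,0],-1],[[0,0,0],[0,-6,0],-1]]'
python3 - <<'E'
from h import *
go(-38,0,88)
im,*_=snap('side','s6'); cv2.imwrite('pics/s6c.png',cv2.resize(im[180:300,220:400,::-1],None,fx=4,fy=4))
E
```

```text
time: 9.6
tool_pos: [0.5477, 0.0258, 0.0888]
ee_rot: [3.141, -0.001, -0.066]
wrist_force: [1.0, -5.1, 2.7]
width: 0.0939
time: 10.1
tool_pos: [0.5488, 0.0406, 0.0889]
ee_rot: [3.141, -0.001, -0.066]
wrist_force: [1.3, -6.4, 3.6]
width: 0.0942
time: 10.4
tool_pos: [0.5482, 0.0484, 0.0878]
ee_rot: [-3.139, 0.002, -0.066]
wrist_force: [-0.3, 0.2, -0.5]
width: 0.0939
t 10.4 now spr mm [-44.7  -0.1  87.8] F spr [ 0.17  0.3  -0.48] w 0.094
shift [-0.2 -6.7 -0.2] turn [-0.2  0.1 -0.2]
```

View pics/s6c.png

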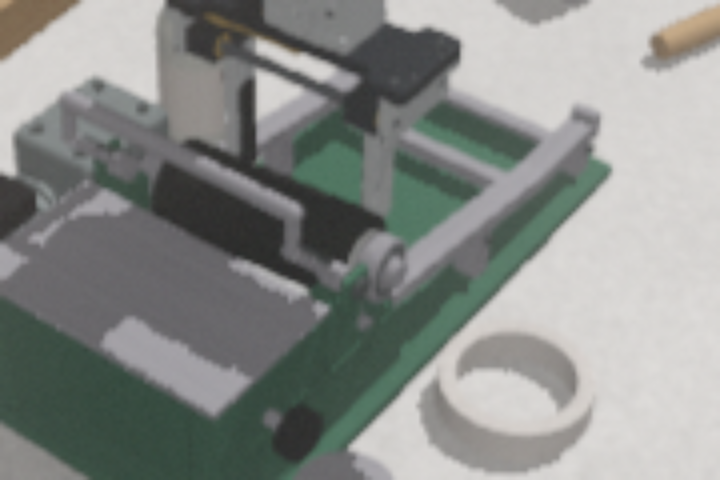

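```bash
python3 -m jog '[[[0,0,0],[0,-2,0],-1],[[0,0,0],[0,-4,0],-1],[[0,0,0],[0,-5,0],-1]]'
python3 -m jog '[[[0,0,0],[0,-1,0],-1],[[0,0,0],[0,-2,0],-1],[[0,0,0],[0,-3,0],-1]]'
python3 - <<'E'
from h import *
go(-38,0,88)
E
```

```text
time: 10.75
tool_pos: [0.549, 0.0523, 0.0882]
ee_rot: [-3.141, 0.001, -0.066]
wrist_force: [-0.2, -0.2, -0.7]
width: 0.0942
time: 11.05
tool_pos: [0.5494, 0.0548, 0.0885]
ee_rot: [3.142, -0.0, -0.066]
wrist_force: [0.2, -0.5, 0.3]
width: 0.0938
t 11.05 now spr mm [-38.3  -1.   88.5] F spr [-0.48 -0.25  0.26] w 0.094
shift [-1.  -0.3  0.5] turn [ 0.  -0.  -0.3]
```

```bash
python3 -m jog '[[[0,0,0],[0,-1,0],-1],[[0,0,0],[0,-2,0],-1],[[0,0,0],[0,-2,0],-1],[[0,0,0],[0,-2,0],-1]]'
python3 -m jog '[[[0,0,0],[0,-1,0],-1],[[0,0,0],[0,-2,0],-1],[[0,0,0],[0,-2,0],-1],[[0,0,0],[0,-2,0],-1]]'
python3 - <<'E'
from h import *
go(-38,0,88)
im,d,K,T=(*snap('side','s7')[:2],*[eyes.camera_params('side')[k] for k in('mtx','world_to_cam')])
c=cloud(d,K,T); q=S.inv().apply(c.reshape(-1,3)-O).reshape(c.shape)*1000
# visible +y end of bearing/shaft (face y~89..97)
m=(q[...,1]>86)&(q[...,1]<100)&(abs(q[...,0])<40)&(q[...,2]>70)&(q[...,2]<125)
print(m.sum(),np.percentile(q[m],[5,50,95],axis=0).round(1))
m=(im.max(2)<75)&(q[...,2]>80)&(q[...,2]<140)&(abs(q[...,1])<70)&(abs(q[...,0])<60)
print(m.sum(),np.percentile(q[m],[2,50,98],axis=0).round(1))
E
```

```text
time: 11.45
tool_pos: [0.5495, 0.0565, 0.0885]
ee_rot: [3.141, 0.0, -0.067]
wrist_force: [-0.9, -0.3, -0.2]
width: 0.0942
time: 11.85
tool_pos: [0.5495, 0.0569, 0.0884]
ee_rot: [3.138, 0.0, -0.068]
wrist_force: [-0.8, -5.4, 1.0]
width: 0.0942
t 11.85 now spr mm [-36.2  -1.   88.4] F spr [-5.42  0.46  1.02] w 0.094
shift [-1.   1.8  0.4] turn [ 0.2  0.  -0.3]
167 [[-30.6  88.2  71.2]
 [ 10.3  92.3  90.3]
 [ 36.4  98.9 113.4]]
777 [[-39.6 -64.3  91.8]
 [ 24.   -2.4 113.8]
 [ 35.   66.8 124.4]]
```

```bash
python3 -m jog '[[[0,0,0],[0,4,0],-1],[[0,0,0],[0,10,0],-1],[[0,0,0],[0,20,0],-1],[[0,0,0],[0,32,0],-1],[[0,0,0],[0,45,0],-1]]'
python3 -m jog '[[[0,0,0],[0,20,-35],-1],[[0,0,0],[0,50,-75],-1],[[0,0,0],[0,85,-110],-1],[[0,0,0],[0,120,-140],-1],[[0,0,0],[0,150,-165],-1]]'
python3 - <<'E'
from h import *
go(110,0,255); roll('t8')
im,d,K,T=load('t8')
q=S.inv().apply(cloud(d,K,T).reshape(-1,3)-O).reshape(*d.shape,3)*1000
m=(q[...,2]>188)&(q[...,2]<222)&(abs(q[...,1])<95)&(abs(q[...,0]-60)<60)
print('bar',m.sum(),np.percentile(q[m],[5,50,95],axis=0).round(1))
s=load('side_t8')[0]
cv2.imwrite('pics/t8c.png',np.hstack([cv2.resize(im[165:285,185:345],None,fx=2.5,fy=2.5),cv2.resize(s[180:300,220:380],None,fx=2.5,fy=2.5)])[:,:,::-1])
E
```

```text
time: 12.4
tool_pos: [0.5466, 0.013, 0.0885]
ee_rot: [-3.142, -0.0, -0.066]
wrist_force: [0.5, -0.1, 0.2]
width: 0.0938
time: 12.9
tool_pos: [0.5365, -0.1384, 0.256]
ee_rot: [3.141, -0.003, -0.067]
wrist_force: [0.4, -0.3, -0.5]
width: 0.0942
t 12.9 now spr mm [-232.   -0.  256.] F spr [-0.24 -0.41 -0.55] w 0.094
shift [  -1.9 -342.     0.6] turn [ 0.1 -0.2 -0.3]
-1 312 [-24.9   1.3  29.9] ztop 128.0
1 322 [-23.9   3.2  31.5] ztop 127.3
bar 234 [[ 73.9 -80.4 200.8]
 [ 79.1  -3.4 206.5]
 [ 85.1  75.2 211. ]]
```

View pics/t8c.png

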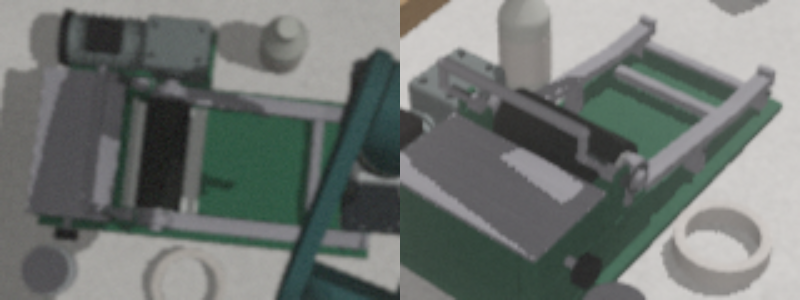

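```bash
python3 -m jog '[[[0,0,0],[0,-40,0],-1],[[0,0,0],[0,-85,0],-1],[[0,0,0],[0,-130,0],-1],[[0,0,0],[0,-175,0],-1],[[0,0,0],[0,-220,0],-1]]'
python3 -m jog '[[[0,0,0],[0,-45,0],-1],[[0,0,0],[0,-85,0],-1],[[0,0,0],[0,-115,0],-1],[[0,0,0],[0,-124,0],-1],[[0,0,0],[0,-124,0],-1]]'
python3 - <<'E'
from h import *
go(112,0,188)
E
```

```text
time: 13.5
tool_pos: [0.5505, 0.0857, 0.2522]
ee_rot: [-3.141, 0.002, -0.066]
wrist_force: [0.3, 0.4, 0.2]
width: 0.0943
time: 14.0
tool_pos: [0.5588, 0.2084, 0.2521]
ee_rot: [3.141, 0.002, -0.064]
wrist_force: [-0.8, 0.3, -0.7]
width: 0.094
t 14.0 now spr mm [115.6  -0.9 252.1] F spr [ 0.26  0.79 -0.73] w 0.094
shift [-0.7  3.6 64.1] turn [ 0.   0.1 -0.1]
```

Descend behind the bar, then approach it.

```bash
python3 -m jog '[[[0,0,0],[0,0,15],-1],[[0,0,0],[0,0,33],-1],[[0,0,0],[0,0,50],-1],[[0,0,0],[0,0,60],-1],[[0,0,0],[0,0,65],-1]]'
python3 -m jog '[[[0,0,0],[0,4,0],-1],[[0,0,0],[0,8,0],-1],[[0,0,0],[0,12,0],-1],[[0,0,0],[0,16,0],-1],[[0,0,0],[0,20,0],-1]]'
python3 -m jog '[[[0,0,0],[0,4,0],-1],[[0,0,0],[0,8,0],-1],[[0,0,0],[0,12,0],-1],[[0,0,0],[0,16,0],-1],[[0,0,0],[0,20,0],-1]]'
python3 - <<'E'
from h import *
go(50,0,188)
im,*_=snap('side','s9'); cv2.imwrite('pics/s9c.png',cv2.resize(im[140:300,180:380,::-1],None,fx=2.5,fy=2.5))
E
```

```text
time: 14.5
tool_pos: [0.5589, 0.2058, 0.1864]
ee_rot: [3.14, 0.003, -0.068]
wrist_force: [0.8, 0.1, -0.1]
width: 0.0941
time: 15.0
tool_pos: [0.5587, 0.1884, 0.1896]
ee_rot: [-3.138, -0.002, -0.066]
wrist_force: [0.2, 5.2, 2.1]
width: 0.0939
time: 15.5
tool_pos: [0.5567, 0.1669, 0.1882]
ee_rot: [3.141, 0.0, -0.066]
wrist_force: [-0.4, 1.8, 1.8]
width: 0.0941
t 15.5 now spr mm [ 74.1  -1.3 188.2] F spr [1.74 0.51 1.82] w 0.094
shift [-1.2 24.1  0.2] turn [ 0.   0.  -0.3]
```

View pics/s9c.png

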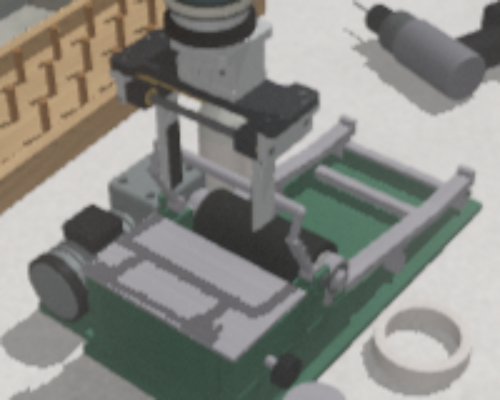

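```bash
python3 -m jog '[[[0,0,0],[0,4,0],-1],[[0,0,0],[0,8,0],-1],[[0,0,0],[0,12,0],-1],[[0,0,0],[0,16,0],-1],[[0,0,0],[0,20,0],-1]]'
python3 -m jog '[[[0,0,0],[0,4,0],-1],[[0,0,0],[0,8,0],-1],[[0,0,0],[0,12,0],-1],[[0,0,0],[0,16,0],-1],[[0,0,0],[0,20,0],-1]]'
python3 -m jog '[[[0,0,0],[0,4,0],-1],[[0,0,0],[0,8,0],-1],[[0,0,0],[0,12,1],-1],[[0,0,0],[0,15,2],-1],[[0,0,0],[0,18,3],-1]]'
python3 - <<'E'
from h import *
go(1,0,183)
E
```

```text
time: 16.05
tool_pos: [0.5555, 0.147, 0.1883]
ee_rot: [3.141, 0.0, -0.066]
wrist_force: [0.1, 0.5, 0.2]
width: 0.0938
time: 16.55
tool_pos: [0.5542, 0.1271, 0.1882]
ee_rot: [3.141, 0.0, -0.066]
wrist_force: [-0.7, 1.0, -0.4]
width: 0.0941
time: 17.05
tool_pos: [0.553, 0.1092, 0.1854]
ee_rot: [3.141, -0.0, -0.066]
wrist_force: [0.4, 1.6, 0.6]
width: 0.094
t 17.05 now spr mm [ 16.3  -1.2 185.4] F spr [ 1.63 -0.26  0.64] w 0.094
shift [-1.1 15.3  2.4] turn [ 0.  -0.  -0.3]
```

```bash
python3 -m jog '[[[0,0,0],[0,3,1],-1],[[0,0,0],[0,6,2],-1],[[0,0,0],[0,9,3],-1],[[0,0,0],[0,12,4],-1],[[0,0,0],[0,15,5],-1]]'
python3 -m jog '[[[0,0,0],[0,3,2],-1],[[0,0,0],[0,6,4],-1],[[0,0,0],[0,9,6],-1],[[0,0,0],[0,12,8],-1],[[0,0,0],[0,15,10],-1]]'
python3 -m jog '[[[0,0,0],[0,2,2],-1],[[0,0,0],[0,4,5],-1],[[0,0,0],[0,6,7],-1],[[0,0,0],[0,8,10],-1],[[0,0,0],[0,10,13],-1]]'
python3 - <<'E'
from h import *
go(-24,0,158)
im,*_=snap('side','s10'); cv2.imwrite('pics/s10c.png',cv2.resize(im[140:300,180:380,::-1],None,fx=2.5,fy=2.5))
E
```

```text
time: 17.55
tool_pos: [0.552, 0.0944, 0.1804]
ee_rot: [3.141, -0.0, -0.066]
wrist_force: [0.4, -0.6, 0.3]
width: 0.0941
time: 18.05
tool_pos: [0.551, 0.0795, 0.1702]
ee_rot: [3.141, 0.0, -0.066]
wrist_force: [0.8, -0.2, -0.1]
width: 0.094
time: 18.55
tool_pos: [0.5504, 0.0696, 0.1572]
ee_rot: [3.142, -0.0, -0.066]
wrist_force: [0.2, -0.4, 0.2]
width: 0.0943
t 18.55 now spr mm [-23.5  -1.  157.2] F spr [-0.41 -0.19  0.19] w 0.094
shift [-1.   0.5 -0.8] turn [ 0.  -0.  -0.2]
```

View pics/s10c.png

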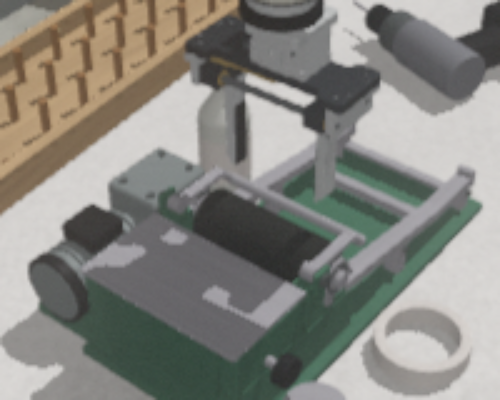

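The bar has sunk well forward, from about (180,175) to (365,240) in the crop. Next I lift clear and measure it.

```bash
python3 -m jog '[[[0,0,0],[0,0,-10],-1],[[0,0,0],[0,0,-25],-1],[[0,0,0],[0,0,-40],-1],[[0,0,0],[0,0,-50],-1]]'
python3 - <<'E'
from h import *
go(-50,0,150)
im,d,P=snap('side','s11'); K,T=P['mtx'],P['world_to_cam']
q=S.inv().apply(cloud(d,K,T).reshape(-1,3)-O).reshape(*d.shape,3)*1000
m=(im.max(2)>85)&(q[...,0]<-36)&(q[...,0]>-75)&(abs(q[...,1])<65)&(q[...,2]>85)&(q[...,2]<150)
print(m.sum(),np.percentile(q[m],[5,50,95],axis=0).round(1))
E
```

```text
time: 19.0
tool_pos: [0.5514, 0.0699, 0.2108]
ee_rot: [-3.141, -0.004, -0.066]
wrist_force: [-0.6, -0.7, 0.6]
width: 0.094
t 19.0 now spr mm [-23.2  -2.  210.8] F spr [-0.71  0.61  0.58] w 0.094
shift [-2.2 26.9 60.7] turn [-0.  -0.2 -0.2]
206 [[-49.3 -56.9  99.6]
 [-43.    0.7 106.2]
 [-40.   57.7 109.4]]
```

Bar top is at about 110 mm, which is where it should be when closed. A light press from above will confirm it.

```bash
python3 -m jog '[[[0,0,0],[0,10,0],-1],[[0,0,0],[0,22,10],-1],[[0,0,0],[0,27,35],-1],[[0,0,0],[0,27,65],-1],[[0,0,0],[0,27,88],-1]]'
python3 -m jog '[[[0,0,0],[0,0,4],-1],[[0,0,0],[0,0,7],-1],[[0,0,0],[0,0,10],-1],[[0,0,0],[0,0,12],-1],[[0,0,0],[0,0,12],-1]]'
python3 - <<'E'
from h import *
go(-50,0,110)
E
python3 -m jog '[[[0,0,0],[0,0,1],-1],[[0,0,0],[0,0,2],-1],[[0,0,0],[0,0,2],-1]]'
python3 - <<'E'
from h import *
go(-50,0,110)
E
```

```text
time: 19.55
tool_pos: [0.5468, 0.0414, 0.1158]
ee_rot: [3.141, 0.004, -0.068]
wrist_force: [-0.0, 0.8, 0.1]
width: 0.0942
time: 20.05
tool_pos: [0.5491, 0.0424, 0.11]
ee_rot: [3.141, -0.002, -0.066]
wrist_force: [-2.4, -1.2, 4.8]
width: 0.094
t 20.05 now spr mm [-50.7  -1.4 110. ] F spr [-1.31  2.37  4.75] w 0.094
shift [-1.4 -0.7  0. ] turn [ 0.  -0.1 -0.2]
time: 20.35
tool_pos: [0.5491, 0.0424, 0.1098]
ee_rot: [3.141, -0.003, -0.066]
wrist_force: [-5.3, -1.4, 10.4]
width: 0.0939
t 20.35 now spr mm [-50.7  -1.5 109.8] F spr [-1.68  5.2  10.35] w 0.094
shift [-1.5 -0.7 -0.2] turn [ 0.  -0.2 -0.2]
```

The bar is hard against its closed stop, with its top at 110 mm. I'll retreat straight up and back, then check everything.

```bash
python3 -m jog '[[[0,0,0],[0,0,-10],-1],[[0,0,0],[0,0,-40],-1],[[0,0,0],[0,0,-80],-1],[[0,0,0],[0,0,-120],-1],[[0,0,0],[0,0,-145],-1]]'
python3 -m jog '[[[0,0,0],[0,45,0],-1],[[0,0,0],[0,90,0],-1],[[0,0,0],[0,135,0],-1],[[0,0,0],[0,180,0],-1],[[0,0,0],[0,220,0],-1]]'
python3 -m jog '[[[0,0,0],[0,20,0],-1],[[0,0,0],[0,20,0],-1],[[0,0,0],[0,20,0],-1]]'
python3 - <<'E'
from h import *
go(0,0,0); roll('t12')
im,d,K,T=load('t12')
q=S.inv().apply(cloud(d,K,T).reshape(-1,3)-O).reshape(*d.shape,3)*1000
m=(im.max(2)>85)&(q[...,0]<-36)&(q[...,0]>-75)&(abs(q[...,1])<75)&(q[...,2]>85)&(q[...,2]<150)
print('bar',m.sum(),np.percentile(q[m],[5,50,95],axis=0).round(1))
s=load('side_t12')[0]
cv2.imwrite('pics/t12c.png',np.hstack([cv2.resize(im[165:295,100:345],None,fx=1.6,fy=1.6),cv2.resize(s[180:310,180:380],None,fx=1.6,fy=1.6)])[:,:,::-1])
E
```

```text
time: 20.85
tool_pos: [0.5499, 0.0429, 0.2554]
ee_rot: [-3.141, -0.007, -0.066]
wrist_force: [0.5, 0.0, 0.3]
width: 0.0938
time: 21.35
tool_pos: [0.534, -0.1789, 0.2516]
ee_rot: [3.141, -0.002, -0.067]
wrist_force: [0.8, -0.3, 0.4]
width: 0.0938
time: 21.65
tool_pos: [0.5329, -0.1965, 0.251]
ee_rot: [-3.141, -0.001, -0.067]
wrist_force: [0.1, 0.7, -0.5]
width: 0.0937
t 21.65 now spr mm [-2.902e+02 -1.000e-01  2.510e+02] F spr [ 0.7  -0.02 -0.5 ] w 0.094
shift [  -1.8 -290.1  251.1] turn [-0.  -0.1 -0.3]
-1 334 [-53.7  -1.2  29.7] ztop 127.8
1 323 [-36.8   3.1  31.5] ztop 128.2
bar 48 [[-53.1  17.2 104. ]
 [-48.3  54.1 108.9]
 [-42.8  72.  112.8]]
```

View pics/t12c.png

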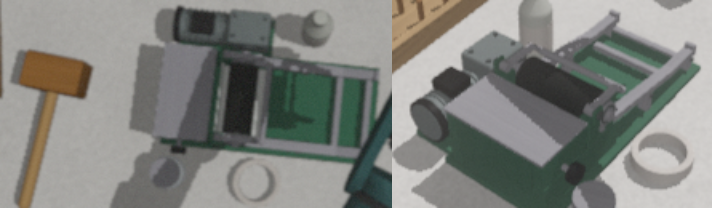

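The picture shows the keeper lying in front of the seated roller, with the bar at about (262,95). The tape, jar, glue and mallet have not moved.

```bash
python3 -c "
from bench import close_job
print(close_job())"
```

```text
the job is handed in; nothing more can be done
None
```

The roller is seated in both saddles, the keeper is fully closed over it, and the job is handed in at about 21.7 s of the 64 s limit.

**Roller:** I pushed it up the rails at about 30 mm/s with the open fingertips behind it. At the lip the push force dropped from about 6 N to 0 as it fell into the saddles. I then pressed until it stopped dead at about 5 N. With the arm clear, the roller measured square, 2 to 3 mm from the nominal seat. Its top read 124–128 mm against 125 nominal, which is within camera noise.

**Keeper:** I pulled the bar over from behind and it sank shut by itself. A light press of about 10 N did not move it, with the fingertips stopped at 110 mm, which is where the top of the closed bar should be. The last top view read about 109 mm.

**Other things:** In the last pictures the glue, tape, jar and mallet look unmoved. I did not check the hammer and drill at the end, but the arm only passed above that area. The highest wrist force I read was about 12 N.

One step of the roller check failed: the arm hid the roller from the top camera near the head of the rails. I used the side view and the wrist force there instead.

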